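Put the hammer away in the closed toolbox

ROBOT

A 7-joint arm with a two-finger parallel gripper is mounted at the origin on the work surface. World frame = base frame: x ahead of the robot, y to its left, z up, the work surface at z = 0. Lengths are in m, angles in rad, forces in N, time in s.
With the tool pointing down it reaches from about 0.425 to 0.825 m from the base axis. Payload 3.6 kg.
Tool frame: the origin (TCP) lies where the fingers leave the gripper's body, on its centre line; the fingertips stand 73 mm ahead of it and the grasp point (between the pads) lies 54 mm ahead of it; z points along the fingers, y is the line along which they close (so a half turn about z gives the same grasp; the last joint's range is limited). The gripper opens to 85 mm and grips with 20 to 120 N. Pads are 22 mm wide; open, the fingers measure 114 mm over their backs; the gripper's body (76 mm by 85 mm) begins 54 mm behind the grasp point. The pads swing forward as they close: fully open they stand 13 mm farther back than shut.
Start: joints at [-1.306, 0.615, -0.013, 1.423, 0.008, 1.103, -0.04], TCP at [0.187, 0.623, 0.304] pointing down, gripper open.
Joint ranges: [-3.12, 3.12], [-0.3, 2.06], [-1.34, 1.32], [0.26, 2.42], [-1.36, 4.5], [0.01, 1.98], [-2.84, 2.84]. Speed limits (rad/s): [2.79, 2.79, 3.14, 3.14, 3.14, 3.14, 3.14].

INTERFACE

Orientations are given as a unit quaternion [x, y, z, w].
In Python, from station import arm, snapshot, camera_info, ticket gives the robot as it stands. Calls block until the motion is done:
- arm.movep(position, orientation): joint-space move of the TCP to a pose.
- arm.line_to(position, velocity=0.15, ori=None): straight line of the TCP; ori=None keeps the orientation; velocity is the mean speed in m/s.
- arm.move_j(angles): joint-space move.
- arm.move_gripper(opening, effort=None): opening from 0.0 (shut) to 1.0 (fully open); effort is the grip in N (None keeps the last); returns when the fingers have stopped.
- arm.pause(seconds).
- arm.ik(position, orientation): joint angles nearest the present ones, or None.
- snapshot(name): name is "scene" or "side" or "wrist"; returns the picture (400x640x3 uint8, blue, green, red); there is no depth.
- camera_info(name): a dict with "fx", "fy", "cx", "cy" (pixels), "R" (3x3) and "t" (3): a world point X has camera coordinates R X + t; the wrist camera has in their place "T_tool_cam" (4x4, takes a point from camera to tool coordinates, whose origin is the TCP and whose axes are the flange's). Camera axes: x right, y down, z forward; pixel columns grow to the right and rows downward; lengths in m; the calibration is good to about 2 mm. The wrist camera is an equidistant fisheye: a pixel r from the principal point sees the ray r / f radians off the axis. A picture is of the moment at which its call begins: read the wrist's pose just before it. camera_info takes no time and is no camera call.
A pose or a line that the arm cannot do raises arm.MotionError and nothing moves.
- ticket.finish_job(): hands the job in; it is judged then, once.
Readings, each from a call of its own:
- arm.read_time(): time.
- arm.read_joint_positions(): joint angles.
- arm.read_dq(): joint speeds.
- arm.read_effort(): joint torques, N m.
- arm.read_tool_pos(): TCP position.
- arm.read_eef_rot(): TCP orientation.
- arm.read_ft_force(): force on the tool from outside, world axes, zero at the start.
- arm.read_wrist_torque(): the same for the moment, N m.
- arm.read_opening(): opening from 0.0 (shut) to 1.0 (fully open).
- arm.read_finger_force(): force on a finger pad.
Only numpy, scipy, OpenCV 4.12 (cv2) and the standard library are available. Lean on these libraries where they do the work, as an engineer would, in place of code of your own. Each camera call takes 0.05 s, during which the arm holds its last target. There are 200 camera calls.

TASK

The hammer lying on the closed toolbox belongs inside it. Lift it off and lay it on the rubber mat, raise the toolbox lid all the way back until it rests on its stop, then lay the hammer flat on the bare floor of the toolbox and leave the lid open. Do not drop the hammer or let the lid slam either way, and leave the other things on the bench where they are.

Things in the scene. Friction and masses are not known exactly. Their poses are not given: they have to be found in the camera images.
- case: Grey steel toolbox, fixed: open box 200 (x) x 280 (y) x 85 mm high, walls and floor 4 mm. Origin: centre of its underside, z up. Hinge along y at its +x side, lid handle at its -x side. Inside along the hinge wall stands a black socket rail (x +70 to +96 mm, 42 mm high); the bare floor is x -96 to +70 mm, y -136 to +136 mm, 4 mm above the origin.
- lid (a joint): Lid angle, rad: 0 shut, grows as it opens, 1.85 on its stop (leaning 16 degrees back past upright). Flat grey lid 200 x 280 x 6 mm, 0.45 kg; its top is 91.5 mm above the case's origin when shut. It falls shut if let go before upright, and leans back onto the stop by itself beyond it.
- lid_handle (a point): Middle of the straight grip bar of the lid's bow handle: round steel, 12 mm thick, 110 mm long, parallel to the hinge, in the plane of the lid, its axis 50 mm beyond the lid's front edge and 250 mm from the hinge axis (88.5 mm above the bench when shut). Open gap between bar and lid edge. Axes turn with the lid.
- lid_hinge (a point): Middle of the hinge axis (at case x = +100 mm, 85.5 mm above the case's origin; the axis is the case's y). Axes turn with the lid; when shut they are those of the case.
- hammer: Hammer, 0.2 m long, about 0.3 kg, lying at the start on the lid. Origin: on its underside, below the grip point near its balance. Its x axis runs along the handle to the head. Round wooden handle 26 mm thick from x = -145 to +29 mm; head from x = +29 to +55 mm, 90 mm long across (y) and 28 mm high.
- hammer_grip (a point): Grip point on the axis of the hammer's handle, 14 mm above its underside, near the balance point.
- mat: Black rubber mat fixed flat on the bench, 240 (x) x 140 (y) x 4 mm, bare. Origin: centre of its underside.
- tape: Bystander: roll of grey tape lying flat, 96 mm across, 25 mm high. Origin: centre of its underside.
- screwdriver: Bystander: screwdriver lying down, 170 mm long. Origin: centre of its underside.
- spray: Bystander: upright aluminium spray can, 54 mm across, 170 mm high. Origin: centre of its underside.
- capacitor: Bystander: upright aluminium capacitor can, 50 mm across, 112 mm high. Origin: centre of its underside.
- mug: Bystander: white mug, 80 mm across, 90 mm high. Origin: centre of its underside.
- meter: Bystander: black multimeter lying flat, 150 x 75 x 42 mm. Origin: centre of its underside.
Things that resemble listed ones, but are neither listed nor needed, are in the scene too. Of the things like the hammer, leave any that is pink or yellow; of the rest the larger one is meant.

How it is judged:
By the outcome, as a careful person would: the job done as asked, in the order asked, and still so for the second after the job is handed in, with the robot touching nothing.
It also fails if it takes over 72 s, if anything falls off the work surface, if the arm or the gripper's body presses on something with over 40 N, if the wrist force passes 120 N, or if a joint passes its speed limit or range.

## Working session

There is one attempt and no reset: what is moved stays moved. The work goes in short steps, each a Python script; the robot and the scene stay as the last script left them, time stands still between calls to the robot, and variables do not carry over. Pictures are saved under pics/ and viewed, at most 10 in all, crops included, and the job is handed in when it is done.

```bash
ls; mkdir -p pics; python3 - <<'E'
from station import arm,snapshot,camera_info
import cv2,numpy as np
for n in ["scene","side"]:
    im=snapshot(n); cv2.imwrite(f"pics/{n}0.png",im)
    c=camera_info(n); print(n,{k:np.round(v,3).tolist() for k,v in c.items()}, (-np.array(c["R"]).T@c["t"]).round(3))
cv2.imwrite("pics/wrist0.png",snapshot("wrist"))
print(camera_info("wrist"),arm.read_time(),arm.read_eef_rot(),arm.read_tool_pos())
E
```

```text
pics
scene {'fx': 443.726, 'fy': 443.726, 'cx': 325.84, 'cy': 206.808, 'R': [[-0.079, 0.997, 0.004], [0.818, 0.067, -0.571], [-0.569, -0.042, -0.821]], 't': [0.064, -0.345, 1.63]} [1.216 0.027 1.141]
side {'fx': 513.348, 'fy': 513.348, 'cx': 325.789, 'cy': 202.359, 'R': [[0.981, -0.194, -0.013], [-0.126, -0.58, -0.805], [0.149, 0.791, -0.594]], 't': [-0.473, 0.109, 1.921]} [ 0.192 -1.548  1.222]
{'fx': 309.70691628693146, 'fy': 309.70691628693146, 'cx': 320.68952190442786, 'cy': 202.0387684501145, 'T_tool_cam': array([[-7.87913433e-04, -9.55910259e-01, -2.93657891e-01,
         7.42482351e-02],
       [ 9.99999638e-01, -8.47874189e-04,  7.68870457e-05,
         6.65359151e-04],
       [-3.22482061e-04, -2.93657724e-01,  9.55910580e-01,
        -7.02440297e-02],
       [ 0.00000000e+00,  0.00000000e+00,  0.00000000e+00,
         1.00000000e+00]])} 0.15 [ 1.45349027e-01  9.89379924e-01 -1.00523105e-03 -1.24511991e-04] [0.18685925 0.62210046 0.30297532]
```

View pics/scene0.png

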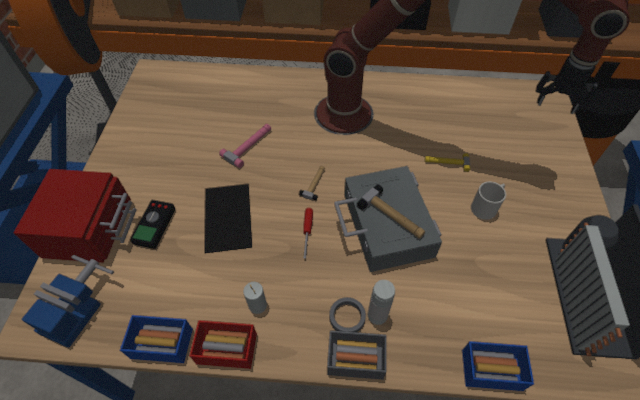

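View pics/side0.png

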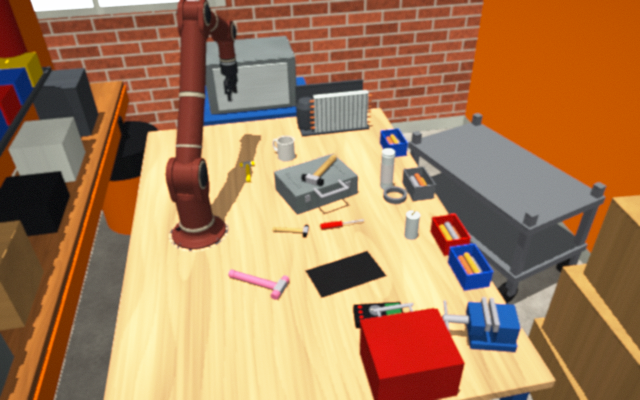

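The scene shows the grey toolbox at (392,218) with its handle at left (350,215). The mat is at (228,217), the mug at (488,200), the can at (381,303), the tape at (347,315) and the screwdriver at (308,232).

Things that could be taken for the hammer:
- pink, at (245,147)
- yellow, at (448,162)
- small wooden one on the bench, at (313,183)
- large wooden one on the lid, at (390,210). This is my choice, and I'll check it in a close crop.

```bash
python3 - <<'E'
import cv2,numpy as np
a=cv2.imread("pics/scene0.png")[155:280,320:450]; b=cv2.imread("pics/side0.png")[145:220,265:370]
A=cv2.resize(a,None,fx=3.5,fy=3.5,interpolation=cv2.INTER_CUBIC);B=cv2.resize(b,None,fx=3.2,fy=3.2,interpolation=cv2.INTER_CUBIC)
o=np.zeros((440,800,3),np.uint8);o[:A.shape[0],:A.shape[1]]=A;o[:B.shape[0],460:460+B.shape[1]]=B
cv2.imwrite("pics/crop1.png",o)
E
```

```text
(no output)
```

View pics/crop1.png

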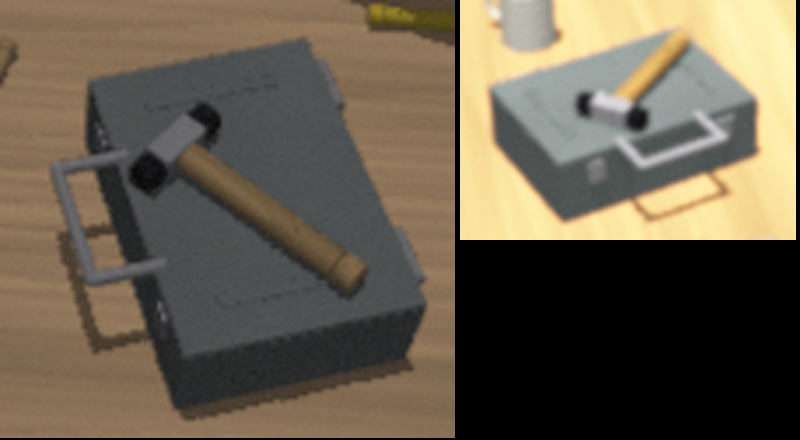

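The crop confirms it: a large wooden-handled hammer with a steel and black head lies on the grey lid, in both views. The bow handle is at scene (341,218) and the hinges are at the upper right. Next I triangulate.

```bash
cat > h.py <<'E'
import numpy as np, cv2
from scipy.spatial.transform import Rotation as Rt
from station import arm,snapshot,camera_info,ticket
C={n:camera_info(n) for n in("scene","side")}; W=camera_info("wrist")
def ray(n,p):
    c=C[n];R=np.array(c["R"]);d=R.T@[(p[0]-c["cx"])/c["fx"],(p[1]-c["cy"])/c["fy"],1]
    return -R.T@c["t"],d/np.linalg.norm(d)
def wpose():
    return Rt.from_quat(arm.read_eef_rot()).as_matrix(),np.array(arm.read_tool_pos())
def wray(pose,p):
    R,t=pose;T=W["T_tool_cam"];u=np.array([p[0]-W["cx"],p[1]-W["cy"]])/W["fx"];r=np.hypot(*u)+1e-12
    d=R@T[:3,:3]@np.r_[u/r*np.sin(r),np.cos(r)]
    return t+R@T[:3,3],d
def plane(r,z): o,d=r; return o+d*(z-o[2])/d[2]
def tri(*rs):
    P=[np.eye(3)-np.outer(d,d) for o,d in rs]
    x=np.linalg.solve(sum(P),sum(p@o for p,(o,d) in zip(P,rs)))
    return x,max(np.linalg.norm(p@(x-o)) for p,(o,d) in zip(P,rs))
def quat(yaw): # tool down; tool y axis (closing) along world yaw
    z=np.array([0,0,-1.]);y=np.array([np.cos(yaw),np.sin(yaw),0]);return Rt.from_matrix(np.c_[np.cross(y,z),y,z]).as_quat()
E
python3 - <<'E'
from h import *
S=lambda x,y:ray("scene",(x/3.5+320,y/3.5+155)); D=lambda x,y:ray("side",(x/3.2+265,y/3.2+145))
for n,a,b in [("FL",(90,80),(105,165)),("FH",(185,355),(297,98)),("HH",(423,302),(225,28)),("HL",(308,40),(30,90)),("bar1",(55,168),(180,165)),("bar2",(92,280),(265,135)),("hend",(350,275),(225,40)),("head",(178,148),(153,110))]:
    x,e=tri(S(*a),D(*b)); print(n,x.round(3),round(e,4), plane(S(*a),.0915)[:2].round(3))
# mat
im=cv2.imread("pics/scene0.png"); m=(im.max(2)<50).astype(np.uint8); m[:, :190]=0;m[:,265:]=0;m[:170]=0;m[265:]=0
c=max(cv2.findContours(m,0,1)[0],key=cv2.contourArea); q=cv2.approxPolyDP(c,6,True)[:,0]; print("mat",[(p.tolist(),plane(ray("scene",p),.004)[:2].round(3).tolist()) for p in q])
for n,p in [("mug",(488,215)),("screw",(308,232)),("spray",(378,322)),("tape",(347,318)),("smallhammer",(313,183)),("pink",(245,147)),("yellow",(448,162)),("screwtip",(306,258)),("screwend",(308,210)),("cap",(258,312)),("meter",(153,224))]: print(n,plane(ray("scene",p),.0)[:2].round(3))
E
```

```text
FL [0.378 0.024 0.089] 0.0032 [0.377 0.025]
FH [0.637 0.112 0.088] 0.0001 [0.639 0.112]
HH [0.581 0.294 0.092] 0.0037 [0.577 0.297]
HL [0.311 0.214 0.082] 0.0027 [0.316 0.214]
bar1 [0.468 0.002 0.087] 0.0011 [0.472 0.001]
bar2 [0.578 0.038 0.091] 0.0004 [0.578 0.038]
hend [0.569 0.236 0.109] 0.0022 [0.556 0.241]
head [0.452 0.102 0.103] 0.0004 [0.443 0.103]
mat [([247, 185], [0.362, -0.291]), ([206, 189], [0.389, -0.419]), ([205, 252], [0.615, -0.369]), ([251, 246], [0.585, -0.239])]
mug [0.414 0.473]
screw [ 0.521 -0.077]
spray [0.784 0.137]
tape [0.78  0.054]
smallhammer [ 0.334 -0.08 ]
pink [ 0.196 -0.329]
yellow [0.207 0.366]
screwtip [ 0.609 -0.074]
screwend [ 0.441 -0.085]
cap [ 0.782 -0.185]
meter [ 0.531 -0.55 ]
```

```bash
python3 - <<'E'
from h import *
g=np.array([.480,.134]); 
q0=arm.read_joint_positions()
for yaw in (138.7,-41.3):
    print(yaw,np.round(arm.ik([*g,.27],quat(np.radians(yaw))),2))
for nm,p,yaws in (("mat",(.49,-.33,.1),(103,-77)),("case",(.49,.13,.08),(108,-72)),("bar0",(.523,.02,.1425),(108,-72)),("bar1",(.425,.32,.38),(108,-72))):
    for y in yaws: 
        s=arm.ik(p,quat(np.radians(y))); print(nm,y,None if s is None else np.round(s,2))
yaw=138.7 if abs(arm.ik([*g,.27],quat(np.radians(138.7)))[6])<abs(arm.ik([*g,.27],quat(np.radians(-41.3)))[6]) else -41.3
arm.movep([*g,.28],quat(np.radians(yaw)))
p=wpose(); im=snapshot("wrist"); cv2.imwrite("pics/w1.png",im); np.savez("w1.npz",R=p[0],t=p[1]); print(yaw,p[1],arm.read_time(),arm.read_ft_force())
E
```

```text
138.7 [-0.17  0.43 -0.2   1.89  0.11  0.83  1.99]
-41.3 [-0.7   0.47  0.55  1.91 -0.32  0.85 -0.7 ]
mat 103 [ 0.68  0.79 -0.19  1.78  0.25  0.6   2.13]
mat -77 [ 0.33  0.82  0.37  1.79 -0.47  0.62 -0.36]
case 108 [-0.23  0.75 -0.11  2.03  0.21  0.38  1.38]
case -72 [-0.58  0.79  0.42  2.04 -0.71  0.46 -0.87]
bar0 108 [ 0.01  0.65 -0.13  1.95  0.15  0.55  1.66]
bar0 -72 [-0.43  0.71  0.55  1.97 -0.61  0.63 -0.74]
bar1 108 [-0.61  0.36 -0.11  1.64  0.04  1.14  1.15]
bar1 -72 [-1.15  0.42  0.7   1.66 -0.29  1.17 -1.64]
-41.3 [0.47992679 0.13562756 0.27983889] 2.25 [-0.63417202  0.63099836  0.40143047]
```

View pics/w1.png

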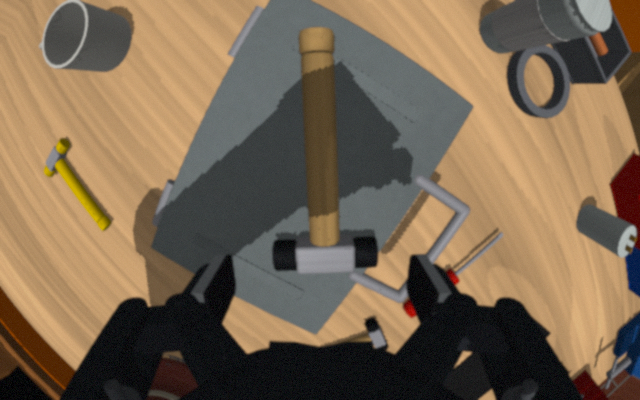

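The wrist view shows the hammer's handle running from (317,32) to (324,245), the head at (325,255), the bar from (465,210) to (405,297), and lid corners at (472,105), (317,332) and (153,247). Next I'll combine these with the other views.

```bash
python3 - <<'E'
from h import *
f=np.load("w1.npz");P=(f["R"],f["t"])
im=cv2.imread("pics/w1.png");hsv=cv2.cvtColor(im,cv2.COLOR_BGR2HSV)
def wood(im):
    h=cv2.cvtColor(im,cv2.COLOR_BGR2HSV); return ((h[...,0]>8)&(h[...,0]<25)&(h[...,1]>100)).astype(np.uint8)
m=wood(im)[:,290:350]; m[250:]=0
for r in (60,100,140,180,220): c=np.where(m[r])[0]+290; print(r,c.min(),c.max(),plane(wray(P,((c.min()+c.max())/2,r)),.1065).round(4))
S=lambda x,y:ray("scene",(x/3.5+320,y/3.5+155)); D=lambda x,y:ray("side",(x/3.2+265,y/3.2+145))
for n,w,a,b,z in [("FL",(317,332),(90,80),(105,165),.0915),("FH",(472,105),(185,355),(297,98),.0915),("HL",(153,247),(308,40),(30,90),.0915),("bar1",(405,297),(55,168),(180,165),.0885),("bar2",(465,210),(92,280),(265,135),.0885),("hend",(317,40),(350,275),(225,40),.1055),("head",(325,255),(178,148),(153,110),.11)]:
    x,e=tri(wray(P,w),S(*a),D(*b)); y,e2=tri(wray(P,w),S(*a)); print(n,x.round(4),round(e,4),y.round(4),round(e2,4),"wrist plane",plane(wray(P,w),z)[:2].round(4))
E
```

```text
60 302 332 [0.5539 0.2243 0.1065]
100 304 334 [0.5341 0.1993 0.1065]
140 306 335 [0.5142 0.1748 0.1065]
180 307 337 [0.4938 0.1497 0.1065]
220 310 337 [0.4722 0.123  0.1065]
FL [0.3777 0.0238 0.0889] 0.0036 [0.3783 0.0256 0.0925] 0.0007 wrist plane [0.3785 0.0254]
FH [0.6377 0.1119 0.0889] 0.0018 [0.6386 0.1122 0.0914] 0.0001 wrist plane [0.6386 0.1123]
HL [0.3109 0.2124 0.0836] 0.0034 [0.3468 0.2077 0.1282] 0.0005 wrist plane [0.3157 0.2101]
bar1 [ 4.709e-01 -1.000e-04  8.980e-02] 0.005 [0.4762 0.002  0.0964] 0.0008 wrist plane [ 0.4752 -0.0033]
bar2 [0.577  0.037  0.0911] 0.0012 [0.5764 0.0371 0.0908] 0.0009 wrist plane [0.5764 0.0349]
hend [0.5674 0.2366 0.1073] 0.0037 [0.5649 0.2375 0.105 ] 0.0007 wrist plane [0.5648 0.2368]
head [0.4522 0.0993 0.1053] 0.0026 [0.4544 0.1002 0.1097] 0.0021 wrist plane [0.4528 0.0987]
```

```bash
cat >> h.py <<'E'
def down(xy,z,n=8,dz=.0007,thr=2.5):
    """creep down from z until the surface carries load"""
    arm.pause(.15);f0=arm.read_ft_force()[2]
    for i in range(n):
        f=arm.read_ft_force()[2]
        if f-f0>thr: break
        z-=dz; arm.line_to([*xy,z],.03)
    print("down z",round(z,4),"df",round(f-f0,2),"t",arm.read_time())
    return z
E
python3 - <<'E'
from h import *
g=[.479,.132]; q=quat(np.radians(-38.9))
arm.movep([*g,.22],q); arm.line_to([*g,.167],.12); print("F",np.round(arm.read_ft_force(),1))
arm.move_gripper(0,60); print("open",arm.read_opening(),arm.read_finger_force(),np.round(arm.read_ft_force(),1))
arm.line_to([*g,.27],.15); arm.pause(.1)
print("open",arm.read_opening(),np.round(arm.read_ft_force(),1),np.round(arm.read_wrist_torque(),2),arm.read_time())
m=[.444,-.3395]; q=quat(np.radians(-77.2))
arm.movep([*m,.2],q); arm.line_to([*m,.085],.12)
p=wpose(); cv2.imwrite("pics/w2.png",snapshot("wrist")); print(p[1],arm.read_opening(),arm.read_time())
E
```

```text
F [-0.2 -0.5  1. ]
open 0.2836848395166061 58.57970952987671 [-0.5 -0.   5.2]
open 0.27847477020988487 [-0.7  0.3 -4. ] [0.01 0.01 0.  ] 4.7167
[ 0.44438723 -0.33998847  0.08574162] 0.2797188843050021 7.6167
```

View pics/w2.png

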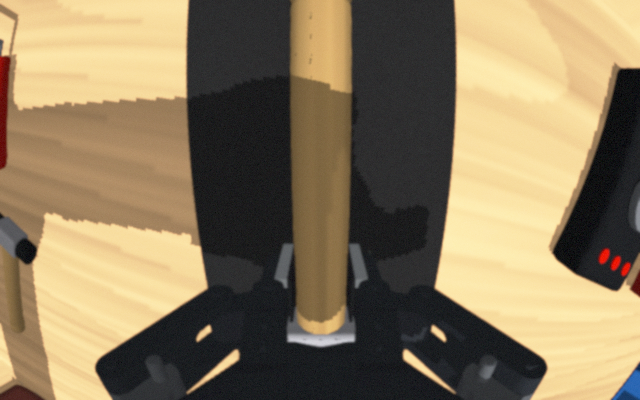

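The hammer is held straight at (320,200) and centred over the mat, which spans columns 188 to 455. I'll set it down, then grasp the bar.

```bash
python3 - <<'E'
from h import *
m=[.444,-.3395]
z=down(m,.0815,9); np.save("zrel.npy",z-.004)
arm.move_gripper(.7,60); print("F",np.round(arm.read_ft_force(),1),arm.read_opening())
arm.line_to([*m,.2],.2)
b=[.5245,.0195]; q=quat(np.radians(-71.5))
arm.move_gripper(.5)
arm.movep([*b,.24],q)
p=wpose(); cv2.imwrite("pics/w3.png",snapshot("wrist")); np.savez("w3.npz",R=p[0],t=p[1]); cv2.imwrite("pics/scene3.png",snapshot("scene")); print(p[1],arm.read_time())
E
```

```text
down z 0.0794 df 8.67 t 8.5583
F [ 0.6  0.1 -0. ] 0.6987862350783453
[0.52450603 0.01775033 0.24018022] 11.5333
```

View pics/w3.png

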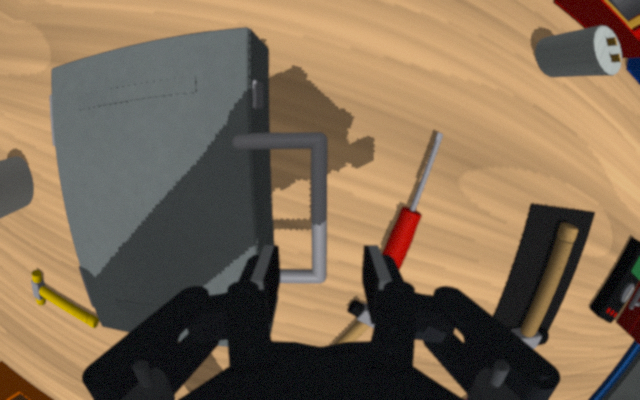

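The bar runs straight down the picture at column 320, from (320,140) to (319,277). The lid corner is at (249,30), and the hammer lies on the mat at (550,280).

```bash
python3 - <<'E'
from h import *
f=np.load("w3.npz");P=(f["R"],f["t"])
im=cv2.imread("pics/w3.png")
h=cv2.cvtColor(im,cv2.COLOR_BGR2HSV)
pts=[]
for r in range(155,262,8):
    c=np.where(h[r,300:340,1]<60)[0]+300
    if len(c)>5: pts.append(plane(wray(P,((c.min()+c.max())/2,r)),.0885)[:2])
pts=np.array(pts);d=pts[-1]-pts[0];print(len(pts),np.degrees(np.arctan2(*-d[::-1])))
cx=np.array([-.317,.948]);print("bar offset along case x",(pts@cx).round(4), "tcp",P[1][:2]@cx,"target",np.array([.5245,.0195])@cx)
e=[plane(wray(P,x),.0885)[:2] for x in((320,140),(319,277))];print(e,np.mean(e,0))
print("corner FH",plane(wray(P,(249,30)),.0915))
E
```

```text
14 18.170937575111086
bar offset along case x [-0.1479 -0.1479 -0.1479 -0.1475 -0.1478 -0.1474 -0.1478 -0.1477 -0.1477
 -0.1473 -0.148  -0.1476 -0.1475 -0.1475] tcp -0.14944109987604584 target -0.14778049999999998
[array([0.57578438, 0.03529142]), array([0.46979201, 0.00120055])] [0.5227882  0.01824598]
corner FH [0.63753564 0.108509   0.0915    ]
```

```bash
cat > lid.py <<'E'
from h import *
yaw=np.radians(108.3);cx=np.array([np.cos(yaw),np.sin(yaw)]);bar0=np.array([.523,.019]);hz=.0855
hinge=bar0+.25*cx
# bar axis sits 3 mm above hinge axis when shut
R0=np.hypot(.25,.003);a0=np.arctan2(.003,.25)
def tcp(th):
    a=th+a0; return np.r_[hinge-R0*np.cos(a)*cx,hz+R0*np.sin(a)+.054]
q=quat(yaw-np.pi)
E
python3 - <<'E'
from lid import *
p0=tcp(0); arm.line_to([*p0[:2],.20],.2,q); arm.line_to(p0,.1)
print("F pre",np.round(arm.read_ft_force(),1))
arm.move_gripper(0,35); print("open",arm.read_opening(),np.round(arm.read_ft_force(),1),arm.read_time())
for th in np.arange(.14,1.27,.14):
    arm.line_to(tcp(th),.12)
    f=np.array(arm.read_ft_force());print(round(th,2),f.round(1),round(arm.read_opening(),3),round(arm.read_time(),2))
    if np.linalg.norm(f)>30: print("stop");break
cv2.imwrite("pics/side4.png",snapshot("side"))
cv2.imwrite("pics/scene4.png",snapshot("scene"))
a=cv2.imread("pics/side4.png")[60:230,220:400];b=cv2.imread("pics/scene4.png")[100:290,300:470]
cv2.imwrite("pics/c4.png",np.hstack([cv2.resize(a,(400,378)),cv2.resize(b,(338,378))]))
E
```

```text
F pre [ 0.6 -0.6 -0.1]
open 0.12050852552362921 [0.2 0.5 3.5] 12.9917
0.14 [ 2.  -2.1 -3. ] 0.124 13.43
0.28 [ 2.6 -2.9 -1.7] 0.127 13.88
0.42 [ 3.2 -5.3 -0.3] 0.123 14.32
0.56 [ 4.1 -5.5  1.4] 0.12 14.76
0.7 [ 3.4 -7.4  3.5] 0.123 15.2
0.84 [ 4.2 -8.5  7.6] 0.128 15.64
0.98 [ 2.1 -9.5 10.5] 0.121 16.08
1.12 [ 0.1 -8.4 13.6] 0.121 16.52
1.26 [ 0.7 -6.3 17.2] 0.124 16.97
```

View pics/c4.png

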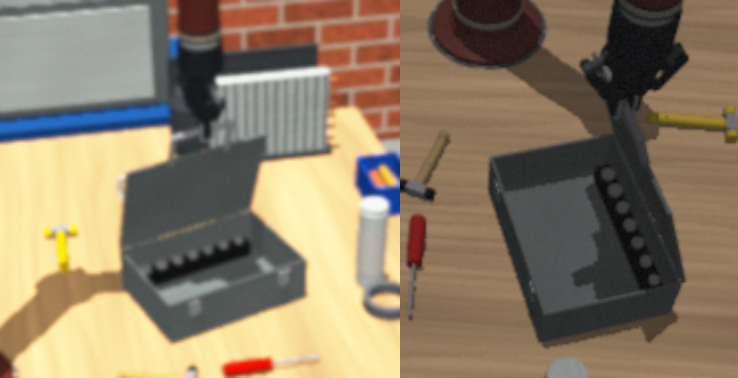

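The lid is about 70° open and following well, with the black socket rail visible along the hinge wall. The upward force is growing, so I'll add a small compliant correction for the rest of the arc.

```bash
python3 - <<'E'
from lid import *
off=np.zeros(3)
for th in [1.32,1.42,1.52,1.62,1.7,1.76,1.80,1.84,1.87]:
    f=np.array(arm.read_ft_force()); off=off+np.clip(f*1.2e-4,-.0015,.0015)
    arm.line_to(tcp(th)+off,.1)
    f=np.array(arm.read_ft_force());print(th,f.round(1),(off*1e3).round(1),round(arm.read_opening(),3),round(arm.read_time(),2))
    if np.linalg.norm(f)>25: print("stop");break
cv2.imwrite("pics/side5.png",snapshot("side"))
np.save("off.npy",off); print(arm.read_tool_pos())
E
```

```text
1.32 [ 1.8 -4.3 10. ] [-0.1 -0.9  1.5] 0.125 17.37
1.42 [ 2.4 -1.4  6.1] [ 0.1 -1.4  2.7] 0.119 17.77
1.52 [3.7 0.7 0.6] [ 0.4 -1.6  3.4] 0.125 18.17
1.62 [ 3.7  0.5 -0.5] [ 0.8 -1.5  3.5] 0.127 18.57
1.7 [2.7 0.3 0.7] [ 1.3 -1.4  3.4] 0.124 18.92
1.76 [0.9 1.  0.9] [ 1.6 -1.4  3.5] 0.12 19.22
1.8 [-1.3 -0.2  1.5] [ 1.7 -1.3  3.6] 0.122 19.47
1.84 [-2.5 -1.1  1.7] [ 1.6 -1.3  3.8] 0.123 19.72
1.87 [-3.2 -5.5  6.3] [ 1.3 -1.4  4. ] 0.12 19.97
[0.42238474 0.32464975 0.38232441]
```

```bash
python3 - <<'E'
from lid import *
arm.move_gripper(.5,35); print(np.round(arm.read_ft_force(),1))
t=np.array(arm.read_tool_pos()); arm.line_to(t+[0,0,.09],.15)
m=[.444,-.3395]; qm=quat(np.radians(-77.2))
arm.move_gripper(.9); arm.movep([*m,.2],qm)
p=wpose(); im=snapshot("wrist"); np.savez("w6.npz",R=p[0],t=p[1])
sd=snapshot("side");sc=snapshot("scene"); cv2.imwrite("pics/w6.png",im);cv2.imwrite("pics/scene6.png",sc)
cv2.imwrite("pics/c6.png",np.vstack([np.hstack([cv2.resize(sd[60:230,220:400],(380,300)),cv2.resize(sc[120:290,300:470],(380,300))]),cv2.resize(im,(760,300))[:, :]]))
print(p[1],arm.read_time())
E
```

```text
[-0.6 -0.3 -0.1]
[ 0.44499134 -0.33861317  0.20011472] 24.3083
```

View pics/c6.png

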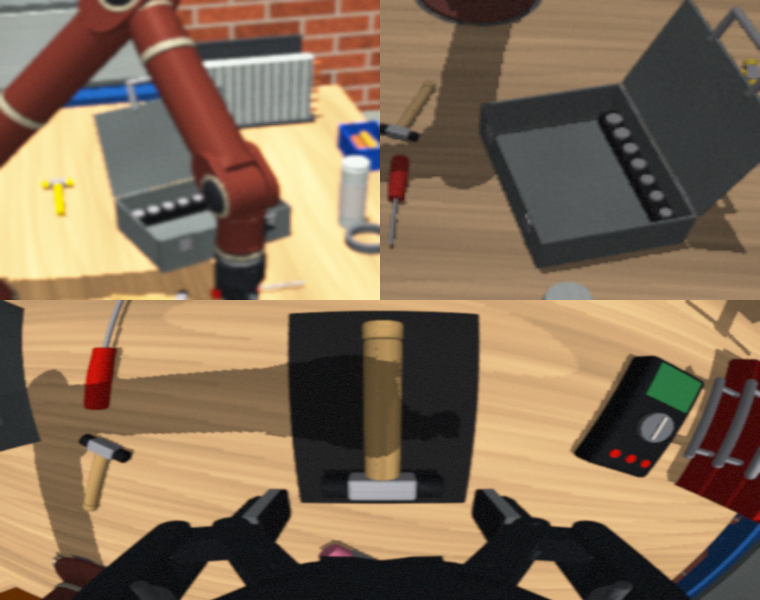

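The lid rests back on its stop, and the hammer lies straight on the mat with its handle at wrist column 320. I'll regrasp it, carry it over the box and check the floor before lowering.

```bash
python3 - <<'E'
from lid import *
m=[.444,-.3395]
arm.line_to([*m,.0797],.15); print(np.round(arm.read_ft_force(),1))
arm.move_gripper(0,60); print("open",arm.read_opening(),np.round(arm.read_ft_force(),1))
arm.line_to([*m,.25],.2)
cy=np.array([-cx[1],cx[0]]); g=bar0+.15*cx-.013*cx+.045*cy
print("g",g,arm.ik([*g,.3],q),arm.ik([*g,.08],q))
arm.movep([*g,.28],q)
p=wpose(); im=snapshot("wrist"); np.savez("w7.npz",R=p[0],t=p[1]); cv2.imwrite("pics/w7.png",im)
sc=cv2.imread("pics/scene6.png")[150:270,400-70:470]
cv2.imwrite("pics/c7.png",np.vstack([im[:,:],np.pad(cv2.resize(sc[:,:140],(233,200)),((0,0),(0,407),(0,0)))]))
print(p[1],arm.read_opening(),np.round(arm.read_ft_force(),1),arm.read_time())
E
```

```text
[-0.6 -1.1 -0.3]
open 0.277954344086157 [-0.1  0.7  6.1]
g [0.43725889 0.13494163] [-1.0287604   0.47415311  0.99955735  1.97730272 -0.49030873  0.9538729
 -1.0354575 ] [-0.66899259  0.77156998  0.49192418  2.17365441 -0.93710792  0.42100473
 -0.66069003]
[0.43774242 0.13379196 0.28016999] 0.28202961827903056 [ 0.4  0.9 -3.8] 28.5667
```

View pics/c7.png

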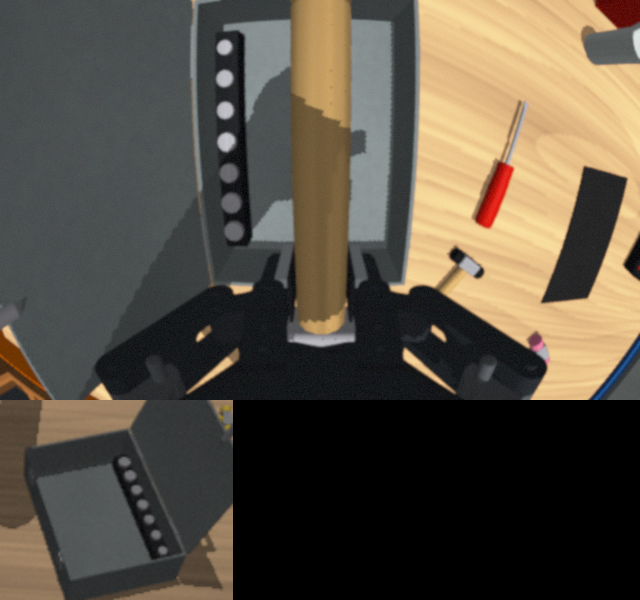

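The hammer hangs centred over the open box, with the floor's front corners at wrist (391,20) and (386,241) and the rail at (232,140). I'll check the floor's place and height.

```bash
python3 - <<'E'
from lid import *
f=np.load("w7.npz");P=(f["R"],f["t"]);cy=np.array([-cx[1],cx[0]]);c=bar0+.15*cx
loc=lambda X:np.r_[(X[:2]-c)@cx,(X[:2]-c)@cy,X[2]].round(4)
for n,w in(("floor FH (-96,-136)",(391,20)),("floor FL (-96,136)",(386,241))): print(n,loc(plane(wray(P,w),.004)))
for n,w in(("rail edge top +70",(243,32)),("rail end",(250,243))): print(n,loc(plane(wray(P,w),.046)))
x,e=tri(wray(P,(386,241)),ray("scene",(352.8,195)));print("tri floor FL",loc(x),e)
x,e=tri(wray(P,(225,47)),ray("scene",(330+163/1.664,150+151/1.667)));print("tri rail end socket",loc(x),e)
E
```

```text
floor FH (-96,-136) [-0.0935 -0.1378  0.004 ]
floor FL (-96,136) [-0.0951  0.1262  0.004 ]
rail edge top +70 [ 0.0619 -0.113   0.046 ]
rail end [0.0637 0.1092 0.046 ]
tri floor FL [-0.0839  0.1043  0.0464] 0.0026035284036073562
tri rail end socket [ 0.0838 -0.1008  0.0384] 0.0009748704121251508
```

The floor corners fall at case (-94, -138) and (-95, +126) mm, and the rail top is 38–46 mm high. The scene pixel for the floor corner sat on the rim, so I discard that point. There is at least 30 mm of margin, so I'll lower and creep to contact.

```bash
python3 - <<'E'
from lid import *
cy=np.array([-cx[1],cx[0]]); g=bar0+.15*cx-.013*cx+.043*cy
arm.line_to([*g,.12],.12,q); print(np.round(arm.read_ft_force(),1))
arm.line_to([*g,.084],.06); print(np.round(arm.read_ft_force(),1))
z=down(g,.084,14,.0005,2.5)
print("z tool",arm.read_tool_pos(),np.round(arm.read_ft_force(),1))
if z<.0815:
    arm.move_gripper(.5,30); print(arm.read_opening(),np.round(arm.read_ft_force(),1))
    arm.line_to([*g,.16],.1); arm.line_to([*g,.32],.25); arm.movep([.45,-.12,.35],q)
    im=snapshot("wrist");sc=snapshot("scene");sd=snapshot("side")
    cv2.imwrite("pics/scene8.png",sc)
    cv2.imwrite("pics/c8.png",np.vstack([np.hstack([cv2.resize(sd[60:230,220:400],(400,300)),cv2.resize(sc[150:290,320:460],(400,300))]),cv2.resize(sc[60:390,:],(800,300))]))
print(arm.read_time())
E
```

```text
[-0.2  0.1 -3.7]
[ 0.3 -0.6 -4. ]
down z 0.08 df 6.51 t 32.95
z tool [0.43918214 0.13553204 0.08038675] [-1.2 -0.   3.5]
0.4991785687562295 [-0.2  0.  -0.3]
36.175
```

View pics/c8.png

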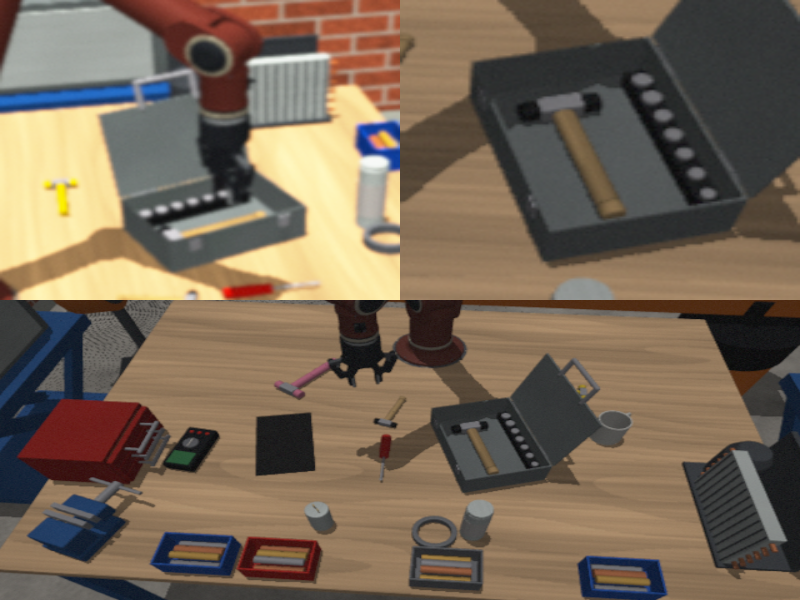

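The hammer lies flat on the bare floor, clear of the rail and walls (crop (570,150)). The lid is back on its stop, the other things look unmoved and the gripper is clear.

```bash
python3 -c "
from station import ticket,arm
print(arm.read_ft_force());print(ticket.finish_job())"
```

```text
[-0.75465053 -0.29970733  0.40527538]
the job is handed in; nothing more can be done
None
```

The job is handed in at about 36 s of the 72 s: the hammer went to the mat first and now lies flat on the bare toolbox floor, the lid is open on its stop, and the other things look unmoved in the last picture.

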